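# Mount the grinding wheel on its arbor

## Task

Assemble the small grinding wheel on the upright spindle of the arbor stand, each part flat and fully down on the one below: first the large flange on the seat, then the wheel, then the small flange, and last the cap nut, open end down as it stands, just slipped over the end of the spindle (no turning). Leave the powder tin, the oil bottle and the pliers alone where they are.

Things in the scene. Friction and masses are not known exactly. Their poses are not given: they have to be found in the camera images.
- arbor_stand: Fixed stand on the bench: round grey foot, diameter 90 mm, 12 mm thick with three low screw heads on it (to 15 mm above the bench); in its middle a dark round boss, diameter 32 to 34 mm, whose flat top (the seat) is 26 mm above the bench; from it an upright plain steel spindle of diameter 12 mm, its top 8 mm tapering to diameter 6 mm, ending 76 mm above the bench (50 mm above the seat). Origin on the spindle axis at the underside of the foot, z up.
- seat (a point): Centre of the flat seat on the boss, on the spindle axis, 26 mm above the bench. With everything stacked the undersides lie above it by: large flange 0, wheel 10, small flange 24, cap nut 34 mm.
- large_flange: Loose plain steel ring lying flat: outer diameter 48 mm, bore 17 mm right through, 10 mm thick, 0.11 kg, four dark dots on its face. Origin at the centre of its underside, z up the axis.
- wheel: Loose stone-grey grinding wheel lying flat, the widest part: outer diameter 60 mm, bore 17 mm right through, 14 mm thick, 0.09 kg, a ring of small grey dots round the bore. Origin at the centre of its underside, z up the axis.
- small_flange: Loose plain steel ring lying flat: outer diameter 34 mm, bore 17 mm right through, 10 mm thick, 0.05 kg, two dark dots on its face. Origin at the centre of its underside, z up the axis.
- cap_nut: Loose plain steel round cap with a ribbed rim, standing open end down, closed flat top: outer diameter 26 mm at the rim (its top edge 21 to 24 mm), 30 mm tall, smooth bore of 17 mm, 20 mm deep from below (it slips over the spindle; no thread). Origin at the centre of its open underside, z up the axis.
- powder_tin: Bystander: loose red tin with a black lid, diameter 48 mm, 51 mm tall, upright. Origin at the centre of its underside.
- bore_oil: Bystander: loose slim brown bottle with a black cap, diameter 26 mm, 80 mm tall, upright. Origin at the centre of its underside.
- pliers: Bystander: loose pliers lying flat, 138 mm long, 36 mm wide, 14 mm high. Origin at the middle of the underside, y lengthwise.
Not all that is in view belongs to the job. Leave any orange or pink look-alike of the wheel alone.

How it is judged:
By the outcome, as a careful person would: the job done as asked, in the order asked, and still so for the second after the job is handed in, with the robot touching nothing.
It also fails if it takes over 109 s, if anything falls off the work surface, if the arm or the gripper's body presses on something with over 40 N, if the wrist force passes 120 N, or if a joint passes its speed limit or range.

## Robot

A 6-joint arm with a two-finger parallel gripper is mounted at the origin on a cart in front of the work surface, level with it; the furniture and walls round the work are solid. World frame = base frame: x ahead of the robot, y to its left, z up, the work surface at z = 0. Lengths are in m, angles in degrees, forces in N, time in s.
With the tool pointing down it reaches from about 0.35 to 0.85 m from the base axis. Payload 8.1 kg.
Tool frame: the origin (TCP) lies at the centre of the arm's flange, where the gripper is bolted on; the fingertips stand 186 mm ahead of it and the grasp point (between the pads) lies 167 mm ahead of it; z points along the fingers, y is the line along which they close (so a half turn about z gives the same grasp; the last joint's range is limited). The gripper opens to 93 mm and grips with 3 to 60 N. Pads are 15 mm wide; open, the fingers measure 128 mm over their backs; the gripper's body (75 mm by 188 mm) begins 65 mm behind the grasp point.
Start: joints at [-80.294, 7.471, 85.268, -0, 87.261, -4.893], TCP at [0.151, -0.581, 0.405] pointing down, gripper open.
Joint ranges: [-169.43, 169.43], [-51.17, 129.36], [1.28, 143.12], [-76.62, 256.62], [0, 156.53], [-152.29, 152.29]. Speed limits (degrees/s): [136.94, 136.94, 159.86, 180, 180, 180].

## Interface

Orientations are given as a 3x3 rotation matrix whose columns are the frame's x, y, z axes.
In Python, from station import arm gives the robot as it stands.
- The arm moves only by the shell command python3 -m creep 'ROWS' [FORCE]. ROWS is JSON, a list that holds one entry, the list of rows, each a list of 5 numbers: the shift along the tool's x, y, z in cm, then the turn about the tool's z in rad, then the opening, from -1 (shut) to 1 (fully open). A call has 1 to 10 rows; each row is the pose to reach, as a shift and turn from the pose commanded when the call began, along the tool's axes at that moment; what a row does not reach only later rows make up. A row lasts 1/10 s, in which the tool goes at most 50 mm and 8.59 degrees, less where a joint would pass 70% of its speed; a pose out of reach is approached as far as the arm can. A call with a gripper value outside its range is refused whole. The fingers move at their own pace and stop on an object; FORCE is the grip in N (left out, the last holds). Time passes only in rows, so rows that repeat a pose let the fingers close. It gives the time, the measured TCP pose, the force, the opening and the grip force at its end, in the units of the state.
- arm.observe(): the state, without advancing time (a new reading comes with each control period).
- arm.snapshot(name): name is "side" or "top" or "wrist"; returns (picture, depth): 400x640x3 uint8, red, green, blue; 400x640 float32, m along the optical axis (not along the pixel's ray), 0 where there is no reading.
- arm.camera_params(name): a dict with "fx", "fy", "cx", "cy" (pixels), "pose" (4x4, takes a point from camera to world coordinates). Camera axes: x right, y down, z forward; pixel columns grow to the right and rows downward; lengths in m; the calibration is good to about 2 mm. The wrist camera is an equidistant fisheye: a pixel r from the principal point sees the ray r / f radians off the axis. A picture is of the moment at which its call begins: read the wrist's pose just before it. camera_params takes no time and is no camera call; for the wrist camera it gives the pose at the moment of the call.
- arm.hand_in(): hands the job in; it is judged then, once.
Trained networks look in the newest picture that a camera, given by its name, has taken for a name from the list of things; names that differ only in an ending like _2 or _b are one class to them, and where a whole thing is asked for, a point or a joint stands for the part that bears it (a point fixed in the world has none). Each returns a list of dicts, best first, with "score" (0 to 1); they miss things now and then, are a little off and sometimes report something else, mostly with a low value. They report only what shows in the picture. A call takes as long as a camera call. They do not tell look-alikes from the thing itself.
- arm.boxes_of(query, camera): "rect" ([left, top, right, bottom] in pixels, round what is visible of it).
- arm.silhouettes(query, camera): "region" (400x640 bool, what is visible of it) and "rect" ([left, top, right, bottom] in pixels, round what is visible of it).
- arm.spot_point(query, camera): "uv" ([column, row] in pixels: a listed point, or the origin of a listed thing).
The state is a dict: "t": time; "joint_pos": joint angles; "qd": joint speeds; "joint_efforts": joint torques, N m; "tcp_pos": TCP position; "orientation": TCP orientation; "wrist_force": force on the tool from outside, world axes, zero at the start; "torque": the same for the moment, N m; "gripper_width": finger opening in m; "finger_force": force on a finger pad.
Only numpy, scipy, OpenCV 4.12 (cv2) and the standard library are available. Lean on these libraries where they do the work, as an engineer would, in place of code of your own. Each camera call takes 0.05 s, during which the arm holds its last target. There are 200 camera calls.

## Working session

There is one attempt and no reset: what is moved stays moved. The work goes in short steps, Python scripts to look and compute and a shell command to move; the robot and the scene stay as the last step left them, time stands still between calls to the robot, and variables do not carry over. Pictures are saved under pics/ and viewed, at most 14 in all, crops included, and the job is handed in when it is done.

```bash
ls; mkdir -p pics
cat > h.py <<'E'
import numpy as np, cv2
from station import arm
def shot(c,name=None):
    p,d=arm.snapshot(c)
    if name: cv2.imwrite(f'pics/{name}.png',p[:,:,::-1])
    return p,d
def w(c,u,v,d,P=None):
    P=P or arm.camera_params(c)
    q=np.array([(u-P['cx'])/P['fx']*d,(v-P['cy'])/P['fy']*d,d,1.0])
    return (P['pose']@q)[:3]
def onplane(c,u,v,z):
    P=arm.camera_params(c); T=P['pose']
    r=T[:3,:3]@np.array([(u-P['cx'])/P['fx'],(v-P['cy'])/P['fy'],1.])
    return T[:3,3]+r*(z-T[2,3])/r[2]
E
python3 - <<'E'
from h import *
for c in ('top','side','wrist'): shot(c,c+'0')
s=arm.observe(); print(s['t'],s['tcp_pos'],s['orientation'],s['gripper_width'],s['wrist_force'])
for c in('top','side','wrist'):
    P=arm.camera_params(c); print(c,P['fx'],P['cx'],P['cy'],np.round(P['pose'],3).tolist())
E
```

```text
pics
0.15 [ 0.1512243  -0.58044847  0.40392068] [[ 9.67700444e-01  2.52102713e-01 -2.68677174e-04]
 [ 2.52102838e-01 -9.67699425e-01  1.40813686e-03]
 [ 9.49963749e-05 -1.43038894e-03 -9.99998972e-01]] 0.0927963976411971 [-0.37277467  0.68244984  0.20280467]
top 447.3217201012187 318.3007472683617 199.15559274479617 [[0.03, -0.996, 0.083, 0.394], [-1.0, -0.03, 0.002, -0.02], [0.0, -0.083, -0.997, 1.255], [0.0, 0.0, 0.0, 1.0]]
side 370.909848543897 317.0019371512256 205.10975545907223 [[-0.949, -0.161, 0.27, 0.244], [-0.313, 0.425, -0.849, 0.833], [0.022, -0.891, -0.454, 0.497], [0.0, 0.0, 0.0, 1.0]]
wrist 309.70691628693146 317.21793534521663 205.33207870551425 [[0.252, -0.923, -0.292, 0.232], [-0.968, -0.24, -0.074, -0.559], [-0.002, 0.301, -0.953, 0.384], [0.0, 0.0, 0.0, 1.0]]
```

View pics/top0.png

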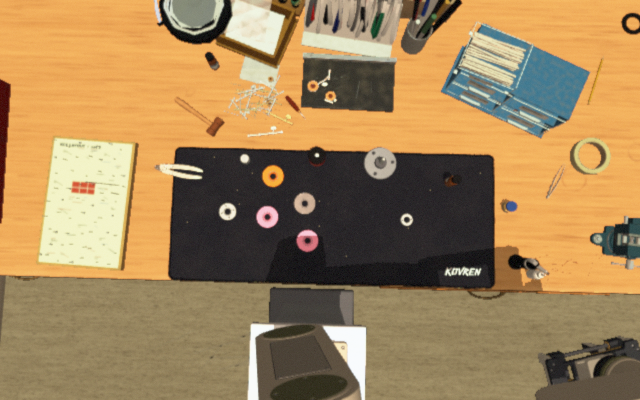

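View pics/side0.png

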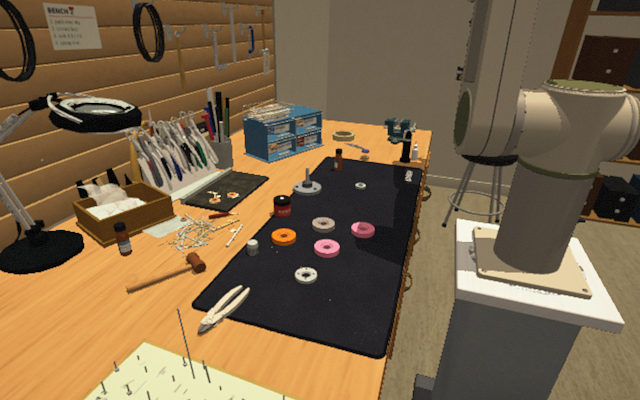

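The top view shows the stand at (381,163), large flange (228,211), grey wheel (304,204), small flange (406,219), cap nut (244,158), tin (317,157), oil (450,180) and pliers (180,170). The orange and pink rings at (273,176), (267,216) and (307,240) are look-alikes. The side view agrees.

Run:
```python
from h import *
H=dict(arbor_stand=.012,large_flange=.01,wheel=.014,small_flange=.01,cap_nut=.03,powder_tin=.051,bore_oil=.08,pliers=.01)
for c in('top','side'):
  p,d=shot(c)
  for n,h in H.items():
    for r in arm.silhouettes(n,c)[:3]:
        if r['score']<.3: continue
        m=r['region']; v,u=np.nonzero(m); l,t,R,b=r['rect']
        cu,cv=(l+R)/2,(t+b)/2
        dd=d[m]; dd=dd[dd>0]
        print(c,n,round(r['score'],2),np.round([cu,cv,R-l,b-t]),'rectc',np.round(onplane(c,cu,cv,h),4)[:2],'cent',np.round(onplane(c,u.mean(),v.mean(),h),4)[:2],'z',np.round(w(c,u.mean(),v.mean(),np.median(dd))[2],3), p[m].mean(0).round())
  if c=='top':
    for n in ('seat',):
      for r in arm.spot_point(n,c)[:2]: print(n,r['score'],r['uv'],onplane(c,*r['uv'],.026))
```

```text
top arbor_stand 0.85 [380. 164.  32.  34.] rectc [ 0.6028 -0.1865] cent [ 0.6036 -0.1854] z 0.011 [167. 157. 143.]
top arbor_stand 0.64 [320. 160.  20.  22.] rectc [ 0.6078 -0.0184] cent [ 0.617  -0.0089] z 0.047 [54. 43. 38.]
top large_flange 0.57 [228. 213.  15.  11.] rectc [0.4522 0.2336] cent [0.4559 0.2346] z 0.008 [221. 213. 192.]
top wheel 0.58 [305. 204.  26.  22.] rectc [0.4827 0.0184] cent [0.4847 0.0211] z 0.013 [194. 166. 143.]
top wheel 0.57 [265. 218.  20.  23.] rectc [0.441  0.1287] cent [0.4428 0.1233] z 0.013 [238. 179. 191.]
top wheel 0.54 [275. 173.  20.  19.] rectc [0.5667 0.1071] cent [0.5595 0.112 ] z 0.013 [238. 161.  58.]
top small_flange 0.42 [409. 219.  13.   9.] rectc [ 0.45 -0.27] cent [ 0.4479 -0.2631] z 0.008 [215. 208. 186.]
top cap_nut 0.56 [248. 159.  13.  11.] rectc [0.6019 0.1817] cent [0.6015 0.1894] z 0.024 [155. 148. 134.]
top bore_oil 0.71 [453. 181.  13.  12.] rectc [ 0.5494 -0.3716] cent [ 0.5511 -0.3703] z 0.061 [55. 36. 26.]
top pliers 0.6 [179. 170.  45.  20.] rectc [0.5665 0.3754] cent [0.5652 0.3777] z 0.008 [212. 199. 165.]
seat 0.78 [38
[... 327 characters left out ...]
7 0.1356] cent [0.4397 0.1321] z 0.014 [210. 129. 144.]
side wheel 0.83 [322. 227.  22.  17.] rectc [0.4785 0.0434] cent [0.479  0.0304] z 0.014 [144. 126. 110.]
side wheel 0.83 [365. 232.  25.  16.] rectc [0.3692 0.028 ] cent [0.3768 0.0212] z 0.014 [161.  88.  98.]
side cap_nut 0.49 [255. 248.  14.  13.] rectc [0.5863 0.2087] cent [0.5904 0.2096] z 0.021 [113. 110.  98.]
side powder_tin 0.88 [282. 207.  19.  24.] rectc [0.5906 0.0408] cent [0.5934 0.0361] z 0.033 [70. 36. 29.]
side bore_oil 0.73 [340. 163.  10.  20.] rectc [ 0.5137 -0.2547] cent [ 0.5277 -0.2818] z 0.045 [72. 46. 29.]
side pliers 0.67 [225. 312.  54.  46.] rectc [0.5549 0.3927] cent [0.5631 0.3886] z 0.008 [180. 164. 134.]
```

```bash
python3 -m creep '[[[53.7,-26.6,0,0.255,1],[53.7,-26.6,0,0.255,1],[53.7,-26.6,0,0.255,1],[53.7,-26.6,0,0.255,1],[53.7,-26.6,0,0.255,1],[53.7,-26.6,0,0.255,1],[53.7,-26.6,0,0.255,1],[53.7,-26.6,0,0.255,1],[53.7,-26.6,0,0.255,1],[53.7,-26.6,0,0.255,1]]]'
```

```text
t: 2.1
tcp_pos: [0.5295, -0.2519, 0.405]
orientation: [[1.0, -0.0, 0.001], [-0.0, -1.0, -0.0], [0.001, 0.0, -1.0]]
wrist_force: [0.6, -0.9, 0.7]
gripper_width: 0.0931
finger_force: 0.0
```

```bash
python3 -m creep '[[[7,-6,0,0,1],[7,-6,0,0,1],[7,-6,0,0,1],[7,-6,0,0,1],[7,-6,0,0,1]]]'
cat >> h.py <<'E'
def wray(u,v,P):
    a,b=u-P['cx'],v-P['cy']; r=np.hypot(a,b); th=r/P['fx']; s=np.sin(th)/max(r,1e-9)
    return P['pose'][:3,:3]@np.array([a*s,b*s,np.cos(th)]),P['pose'][:3,3]
def wplane(u,v,z,P):
    r,o=wray(u,v,P); return o+r*(z-o[2])/r[2]
def wproj(X,P):
    q=np.linalg.inv(P['pose'])@np.append(X,1); r=np.hypot(q[0],q[1]); th=np.arctan2(r,q[2])
    return P['cx']+P['fx']*th*q[0]/r, P['cy']+P['fy']*th*q[1]/r
def wlook(name,**H):
    P=arm.camera_params('wrist'); p,d=shot('wrist',name); s=arm.observe()
    print(s['t'],np.round(s['tcp_pos'],4))
    return P,p,d
E
python3 - <<'E'
from h import *
P,p,d=wlook('stand')
for n,z in(('seat',.026),('arbor_stand',0)):
  for r in arm.spot_point(n,'wrist')[:2]: print(n,r['score'],r['uv'],wplane(*r['uv'],z,P))
for r in arm.silhouettes('arbor_stand','wrist')[:1]: print(r['rect'],r['score'])
# where a spindle axis at the estimate should show
for z in(.026,.076): print(wproj([.604,-.187,z],P))
E
```

```text
t: 2.6
tcp_pos: [0.5977, -0.1942, 0.4046]
orientation: [[1.0, -0.001, -0.0], [-0.001, -1.0, -0.0], [-0.0, 0.0, -1.0]]
wrist_force: [-0.6, -1.0, 0.0]
gripper_width: 0.0931
finger_force: 0.0
2.65 [ 0.5975 -0.1945  0.4048]
seat 0.96 [311.2, 174.5] [ 0.60544551 -0.1867838   0.026     ]
arbor_stand 0.8 [308.9, 171.9] [ 0.60334729 -0.18337197  0.        ]
[274.5, 138.9, 347.1, 211.2] 0.59
(np.float64(311.3899898107488), np.float64(175.69496068601433))
(np.float64(310.4985340115799), np.float64(185.91530652681658))
```

View pics/stand.png

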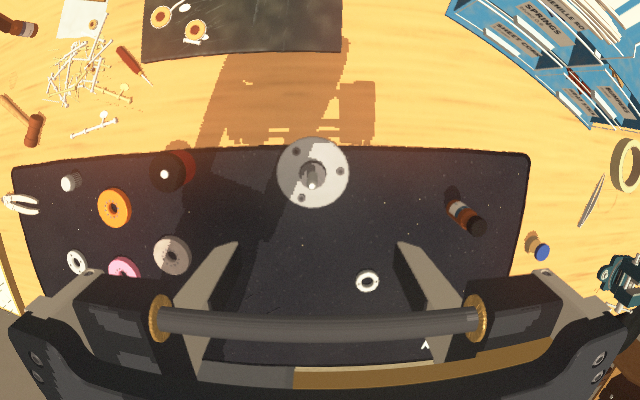

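The wrist view shows the stand's foot centred at about (313,174), with the spindle tip near (311,186). The small flange is at (367,281), the wheel at (173,254) and the large flange at (77,262).

```bash
cat >> h.py <<'E'
from scipy.optimize import least_squares
def cloud(d,P):
    v,u=np.mgrid[0:400,0:640]; a,b=u-P['cx'],v-P['cy']; r=np.hypot(a,b)+1e-9; th=r/P['fx']
    s=np.tan(np.minimum(th,1.4))/r
    q=np.stack([a*s*d,b*s*d,d],-1); X=q@P['pose'][:3,:3].T+P['pose'][:3,3]; X[d<=0]=np.nan
    return X
def circ(p,d,P,guess,top,R,thr=.006):
    """disk: raised pixels near guess by depth; outline rays put on plane z=top, circle fit"""
    X=cloud(d,P); m=(np.hypot(X[...,0]-guess[0],X[...,1]-guess[1])<R+.012)&(abs(X[...,2]-top)<thr)
    n,l,st,_=cv2.connectedComponentsWithStats(m.astype(np.uint8)); k=1+np.argmax(st[1:,4]); m=l==k
    c=max(cv2.findContours(m.astype(np.uint8),cv2.RETR_EXTERNAL,cv2.CHAIN_APPROX_NONE)[0],key=len)[:,0]
    E=np.array([wplane(u,v,top,P)[:2] for u,v in c])
    f=least_squares(lambda q:np.hypot(*(E-q[:2]).T)-q[2],[*guess[:2],R],loss='soft_l1',f_scale=.001)
    print('circle',np.round(f.x,4),'want R',R,'n',len(c),'ztop',round(float(np.median(X[m][:,2])),4),'rms',np.sqrt(np.mean(f.fun**2)).round(4))
    return f.x
E
python3 - <<'E'
from h import *
P=arm.camera_params('wrist'); p,d=shot('wrist')
circ(p,d,P,(.604,-.187),.012,.045,.005)
circ(p,d,P,(.604,-.187),.026,.017,.006)
X=cloud(d,P); m=(np.hypot(X[...,0]-.604,X[...,1]+.187)<.03)&(X[...,2]>.045)
print(m.sum(),np.nanmean(X[m],0),X[m][:,2].max())
circ(p,d,P,(.448,-.265),.010,.017,.005)
circ(p,d,P,(.484,.02),.014,.030,.005)
E
```

```text
circle [ 0.6047 -0.1879  0.044 ] want R 0.045 n 216 ztop 0.0116 rms 0.0005
circle [ 0.6056 -0.1878  0.015 ] want R 0.017 n 111 ztop 0.0256 rms 0.0043
9020 [ 0.62129343 -0.18922567  0.32365954] 0.34317445830807325
circle [ 0.4489 -0.2641  0.0162] want R 0.017 n 63 ztop 0.0092 rms 0.0008
circle [0.4857 0.0196 0.0296] want R 0.03 n 104 ztop 0.0135 rms 0.0009
```

```bash
python3 -m creep '[[[-14,-42,8,0,1],[-14,-42,8,0,1],[-14,-42,8,0,1],[-14,-42,8,0,1],[-14,-42,8,0,1],[-14,-42,8,0,1],[-14,-42,8,0,1],[-14,-42,8,0,1],[-14,-42,8,0,1],[-14,-42,8,0,1]]]'
python3 - <<'E'
from h import *
P,p,d=wlook('lf')
circ(p,d,P,(.455,.236),.010,.024,.005)
for r in arm.spot_point('large_flange','wrist')[:2]: print(r['score'],r['uv'],wplane(*r['uv'],0,P))
E
```

```text
t: 3.85
tcp_pos: [0.4557, 0.2304, 0.3236]
orientation: [[1.0, 0.005, -0.002], [0.005, -1.0, 0.001], [-0.002, -0.001, -1.0]]
wrist_force: [0.5, -0.4, 0.3]
gripper_width: 0.0928
finger_force: 0.0
3.9 [0.4569 0.2283 0.3242]
circle [0.4561 0.2354 0.0231] want R 0.024 n 138 ztop 0.0094 rms 0.0004
0.71 [312.1, 195.4] [4.52728740e-01 2.36412637e-01 5.55111512e-17]
```

View pics/lf.png

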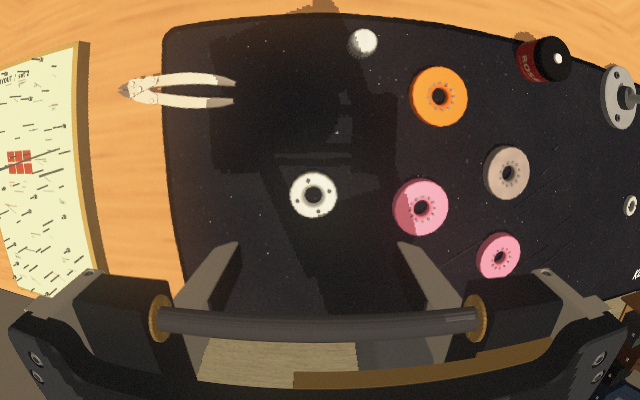

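The wrist view shows the large flange, with its four dots, centred at (313,195). The fitted centre is (0.456, 0.235) at a height of 9.4 mm, which matches the sizes given.

```bash
python3 -m creep '[[[-0.1,-0.7,3,0,1],[-0.1,-0.7,6,0,1],[-0.1,-0.7,10,0,1],[-0.1,-0.7,10,0,1],[-0.1,-0.7,10,0,1]]]'
python3 - <<'E'
from h import *
P,p,d=wlook('lf2')
circ(p,d,P,(.456,.2355),.010,.024,.005)
E
```

```text
t: 4.45
tcp_pos: [0.4578, 0.232, 0.2251]
orientation: [[1.0, -0.002, -0.001], [-0.002, -1.0, -0.001], [-0.001, 0.001, -1.0]]
wrist_force: [1.1, 0.0, 0.1]
gripper_width: 0.093
finger_force: 0.0
4.5 [0.4584 0.2326 0.2265]
circle [0.4566 0.2354 0.0233] want R 0.024 n 204 ztop 0.0094 rms 0.0004
```

```bash
python3 -m creep '[[[-0.15,-0.3,2,0,1],[-0.15,-0.3,3.6,0,1],[-0.15,-0.3,3.6,0,1],[-0.15,-0.3,3.6,0,1]]]'
python3 - <<'E'
from h import *
for i in range(4):
  arm.snapshot('side'); s=arm.observe(); print(s['t'],np.round(s['tcp_pos'],4),np.round(s['wrist_force'],1))
E
```

```text
t: 4.9
tcp_pos: [0.4569, 0.2365, 0.1909]
orientation: [[1.0, -0.001, 0.002], [-0.001, -1.0, 0.001], [0.002, -0.001, -1.0]]
wrist_force: [0.4, 0.3, 0.6]
gripper_width: 0.0927
finger_force: 0.0
4.95 [0.4569 0.2366 0.191 ] [-0.1  0.4 -0.7]
5.0 [0.4569 0.2367 0.191 ] [-0.1  0.5 -0.3]
5.05 [0.4568 0.2367 0.1907] [ 0.6 -0.8 -0.4]
5.1 [0.4566 0.2367 0.1904] [-0.6  0.4 -0.2]
```

```bash
python3 -m creep '[[[0,0.1,0.2,0,1],[0,0.1,0.2,0,-1],[0,0.1,0.2,0,-1],[0,0.1,0.2,0,-1],[0,0.1,0.2,0,-1],[0,0.1,0.2,0,-1],[0,0.1,0.2,0,-1],[0,0.1,0.2,0,-1]]]' 25
```

```text
t: 5.9
tcp_pos: [0.4557, 0.2354, 0.1867]
orientation: [[1.0, -0.0, -0.0], [-0.0, -1.0, -0.0], [-0.0, 0.0, -1.0]]
wrist_force: [0.5, -0.2, 0.1]
gripper_width: 0.0442
finger_force: 25.0
```

```bash
python3 -m creep '[[[0,0,-3,0,-1],[0,0,-6,0,-1],[0,0,-6,0,-1],[0,0,-6,0,-1]]]'
python3 - <<'E'
from h import *
P,p,d=wlook('held')
s=arm.observe(); print(s['gripper_width'],s['finger_force'],s['wrist_force'])
cv2.imwrite('pics/heldc.png',cv2.resize(p[150:350,170:470,::-1],None,fx=2.5,fy=2.5))
E
```

```text
t: 6.3
tcp_pos: [0.456, 0.2355, 0.2472]
orientation: [[1.0, -0.0, 0.001], [-0.0, -1.0, 0.001], [0.001, -0.001, -1.0]]
wrist_force: [-1.2, -1.2, -0.7]
gripper_width: 0.0447
finger_force: 25.0
6.35 [0.4554 0.2353 0.246 ]
0.04440860891665064 24.999794214963913 [-0.34811563 -1.23853919 -1.76456902]
```

View pics/heldc.png

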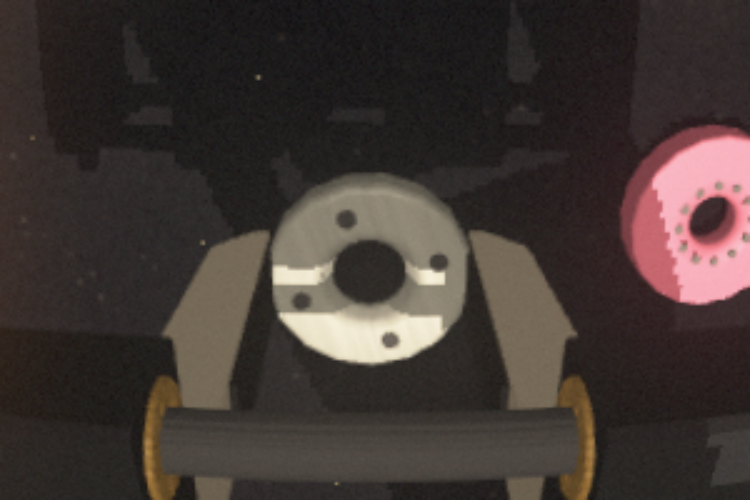

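The crop shows the large flange held level between the pads. Its bore is at crop (369,272), which is (317.6,258.8) in the full picture.

Run:
```python
from h import *
P=arm.camera_params('wrist'); s=arm.observe(); t=s['tcp_pos']
p,d=shot('wrist'); top=t[2]-.1867+.010
print(t, wplane(317.6,258.8,top,P)[:2]-t[:2])
X=cloud(d,P); print('z on face',np.nanmedian(X[236:240,312:324,2]),top)
circ(p,d,P,t[:2],top,.024,.005)
# bore: dark blob
print('stand delta',.6048-t[0],-.1879-t[1])
```

```text
[0.45543348 0.23529307 0.24599904] [1.76976463e-03 9.72510468e-05]
z on face 0.06898617655928077 0.0692990350575899
circle [0.4565 0.2356 0.024 ] want R 0.024 n 350 ztop 0.0687 rms 0.0039
stand delta 0.14936652202145034 -0.42319307022991653
```

```bash
python3 -m creep '[[[0,0,-6,0,-1],[14.8,42.3,-6,0,-1],[14.8,42.3,-6,0,-1],[14.8,42.3,-6,0,-1],[14.8,42.3,-6,0,-1],[14.8,42.3,-6,0,-1],[14.8,42.3,-6,0,-1],[14.8,42.3,-6,0,-1],[14.8,42.3,-6,0,-1],[14.8,42.3,-6,0,-1]]]'
python3 -m creep '[[[0,0,0,0,-1],[0,0,0,0,-1],[0,0,0,0,-1],[0,0,0,0,-1]]]'
python3 - <<'E'
from h import *
P,p,d=wlook('over')
cv2.imwrite('pics/overc.png',cv2.resize(p[120:320,170:470,::-1],None,fx=2.5,fy=2.5))
for z in (.026,.076): print(wproj([.6048,-.1879,z],P))
circ(p,d,P,(.6048,-.1879),.012,.045,.005)
E
```

```text
t: 7.4
tcp_pos: [0.6034, -0.1896, 0.3045]
orientation: [[1.0, -0.001, -0.003], [-0.001, -1.0, 0.001], [-0.003, -0.001, -1.0]]
wrist_force: [0.3, 0.4, -0.7]
gripper_width: 0.0445
finger_force: 25.0
t: 7.8
tcp_pos: [0.6034, -0.1862, 0.306]
orientation: [[1.0, 0.001, -0.001], [0.001, -1.0, 0.001], [-0.001, -0.001, -1.0]]
wrist_force: [1.2, 0.6, -1.4]
gripper_width: 0.0443
finger_force: 25.0
7.85 [ 0.6035 -0.1862  0.3064]
(np.float64(319.8544714500932), np.float64(204.4624040079812))
(np.float64(320.3353440858911), np.float64(225.13245250649095))
circle [ 0.6087 -0.1879  0.0408] want R 0.045 n 352 ztop 0.0116 rms 0.013
```

View pics/overc.png

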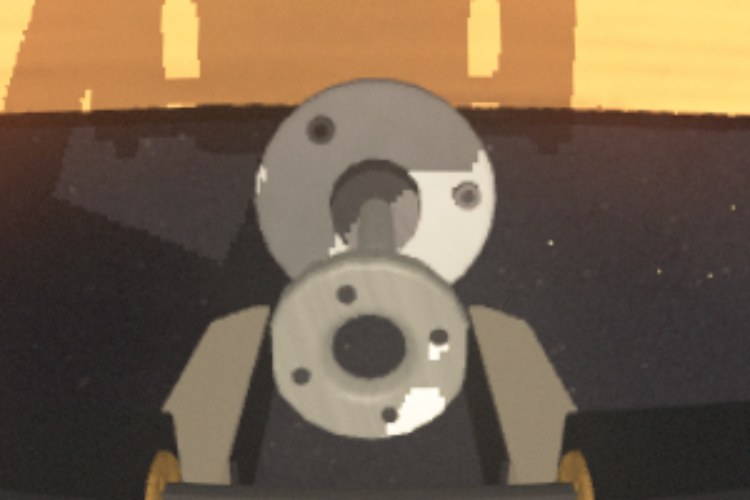

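The crop shows the flange's bore and the stand just beyond it. The boss centre is at crop (375,207), as the calibration predicts.

```bash
python3 -m creep '[[[0.05,0.17,1,0,-1],[0.05,0.17,2,0,-1],[0.05,0.17,3,0,-1],[0.05,0.17,4,0,-1],[0.05,0.17,5,0,-1],[0.05,0.17,6,0,-1],[0.05,0.17,6,0,-1]]]'
python3 -m creep '[[[0,0,1,0,-1],[0,0,2,0,-1],[0,0,2.5,0,-1],[0,0,2.9,0,-1],[0,0,2.9,0,-1],[0,0,2.9,0,-1]]]'
```

```text
t: 8.55
tcp_pos: [0.6038, -0.189, 0.2447]
orientation: [[1.0, -0.0, -0.002], [-0.0, -1.0, 0.001], [-0.002, -0.001, -1.0]]
wrist_force: [0.6, 0.4, -2.2]
gripper_width: 0.0445
finger_force: 25.0
t: 9.15
tcp_pos: [0.6041, -0.1893, 0.2176]
orientation: [[1.0, -0.0, -0.0], [-0.0, -1.0, 0.0], [-0.0, -0.0, -1.0]]
wrist_force: [0.3, 1.1, -1.9]
gripper_width: 0.0444
finger_force: 25.0
```

```bash
python3 -m creep '[[[0,-0.1,0.2,0,-1],[0,-0.1,0.3,0,-1],[0,-0.1,0.4,0,-1],[0,-0.1,0.4,0,-1]]]'
python3 -m creep '[[[0,0,0.1,0,-1],[0,0,0.1,0,-1],[0,0,0.1,0,-1]]]'
```

```text
t: 9.55
tcp_pos: [0.6041, -0.1884, 0.2136]
orientation: [[1.0, -0.0, -0.0], [-0.0, -1.0, -0.0], [-0.0, 0.0, -1.0]]
wrist_force: [-0.1, 0.6, -0.9]
gripper_width: 0.0447
finger_force: 25.0
t: 9.85
tcp_pos: [0.6042, -0.1883, 0.2128]
orientation: [[1.0, -0.0, 0.0], [-0.0, -1.0, -0.0], [0.0, 0.0, -1.0]]
wrist_force: [-0.1, -0.5, -0.7]
gripper_width: 0.0446
finger_force: 25.0
```

```bash
python3 -m creep '[[[0,0,0.05,0,-1],[0,0,0.1,0,-1],[0,0,0.1,0,-1]]]'
```

```text
t: 10.15
tcp_pos: [0.6043, -0.1884, 0.2127]
orientation: [[1.0, -0.0, 0.0], [-0.0, -1.0, -0.0], [0.0, 0.0, -1.0]]
wrist_force: [-4.1, 0.9, 7.9]
gripper_width: 0.0445
finger_force: 25.0
```

Contact came at TCP z = 0.2127, exactly the expected seated height. I'll release to a moderate opening and go straight up.

```bash
python3 -m creep '[[[0,0,0,0,0.5],[0,0,0,0,0.5],[0,0,0,0,0.5],[0,0,-4,0,0.5],[0,0,-8,0,1],[0,0,-11,0,1],[0,0,-11,0,1],[0,0,-11,0,1],[0,0,-11,0,1]]]'
python3 - <<'E'
from h import *
P,p,d=wlook('placed')
circ(p,d,P,(.6048,-.188),.036,.024,.006)
cv2.imwrite('pics/placedc.png',cv2.resize(p[120:320,170:470,::-1],None,fx=2.5,fy=2.5))
E
```

```text
t: 11.05
tcp_pos: [0.6037, -0.1881, 0.32]
orientation: [[1.0, -0.0, -0.002], [-0.0, -1.0, 0.001], [-0.002, -0.001, -1.0]]
wrist_force: [0.3, -0.6, -0.0]
gripper_width: 0.0931
finger_force: 0.0
11.1 [ 0.6036 -0.1881  0.3196]
circle [ 0.6047 -0.1879  0.0233] want R 0.024 n 154 ztop 0.0355 rms 0.0004
```

View pics/placedc.png

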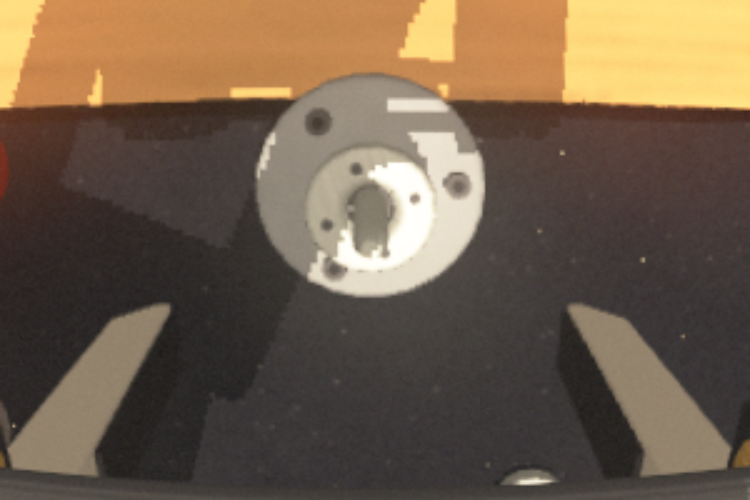

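The large flange lies flat on the seat, at crop (370,208). The fit gives (0.6047, -0.1879) with its top at 35.5 mm. Next is the wheel.

```bash
python3 -m creep '[[[-11.8,-20.8,0,0,1],[-11.8,-20.8,0,0,1],[-11.8,-20.8,0,0,1],[-11.8,-20.8,2,0,1],[-11.8,-20.8,5,0,1],[-11.8,-20.8,8,0,1],[-11.8,-20.8,8,0,1],[-11.8,-20.8,8,0,1],[-11.8,-20.8,8,0,1]]]'
python3 - <<'E'
from h import *
P,p,d=wlook('wheel')
circ(p,d,P,(.4857,.0196),.014,.030,.005)
E
```

```text
t: 12.0
tcp_pos: [0.4873, 0.019, 0.2433]
orientation: [[1.0, -0.001, 0.002], [-0.001, -1.0, -0.0], [0.002, 0.0, -1.0]]
wrist_force: [0.2, -1.3, 0.2]
gripper_width: 0.093
finger_force: 0.0
12.05 [0.4876 0.0189 0.2437]
circle [0.4852 0.021  0.0293] want R 0.03 n 238 ztop 0.0135 rms 0.0004
```

```bash
python3 -m creep '[[[-0.15,-0.15,2,0,1],[-0.15,-0.15,4,0,1],[-0.15,-0.15,5,0,1],[-0.15,-0.15,5,0,1],[-0.15,-0.15,5,0,1],[-0.15,-0.15,5,0,1]]]'
```

```text
t: 12.65
tcp_pos: [0.4855, 0.021, 0.1931]
orientation: [[1.0, -0.0, 0.002], [-0.0, -1.0, -0.0], [0.002, 0.0, -1.0]]
wrist_force: [-0.5, 0.2, 0.2]
gripper_width: 0.0929
finger_force: 0.0
```

```bash
python3 -m creep '[[[0,0,0.4,0,1],[0,0,0.4,0,1],[0,0,0.4,0,-1],[0,0,0.4,0,-1],[0,0,0.4,0,-1],[0,0,0.4,0,-1],[0,0,0.4,0,-1],[0,0,0.4,0,-1]]]' 25
python3 -m creep '[[[0,0,-5,0,-1],[0,0,-10,0,-1],[0,0,-12,0,-1],[0,0,-12,0,-1],[0,0,-12,0,-1]]]'
python3 - <<'E'
from h import *
P,p,d=wlook('wheld'); t=arm.observe()['tcp_pos']
cv2.imwrite('pics/wheldc.png',cv2.resize(p[150:350,170:470,::-1],None,fx=2.5,fy=2.5))
for r in arm.spot_point('wheel','wrist')[:2]: print(r)
E
```

```text
t: 13.45
tcp_pos: [0.4847, 0.0212, 0.1878]
orientation: [[1.0, -0.0, 0.0], [-0.0, -1.0, -0.0], [0.0, 0.0, -1.0]]
wrist_force: [-0.2, 0.1, -0.3]
gripper_width: 0.0576
finger_force: 25.0
t: 13.95
tcp_pos: [0.4846, 0.0212, 0.3073]
orientation: [[1.0, -0.0, 0.0], [-0.0, -1.0, -0.0], [0.0, 0.0, -1.0]]
wrist_force: [0.0, 0.4, -1.9]
gripper_width: 0.0578
finger_force: 25.0
14.0 [0.4841 0.0213 0.3061]
{'uv': [317.4, 253.8], 'score': 0.93}
{'uv': [219.8, 122.4], 'score': 0.84}
```

View pics/wheldc.png

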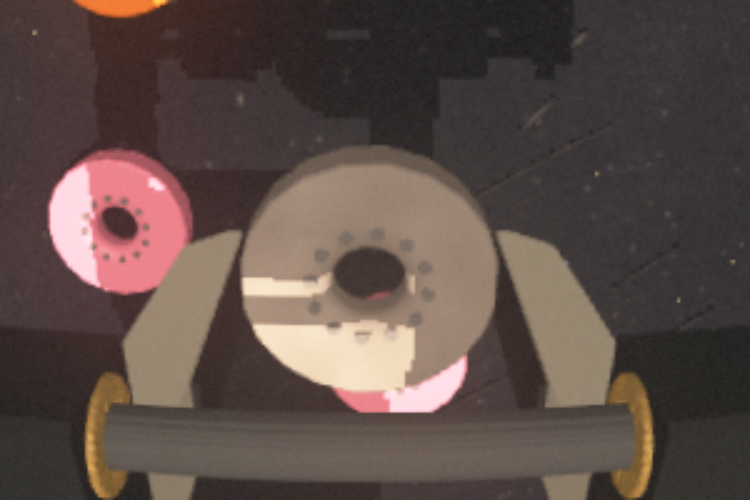

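The grey wheel is held level, with its bore at crop (369,272), the same place the flange's was. I'll carry it over.

```bash
python3 -m creep '[[[11.95,20.9,0,0,-1],[11.95,20.9,0,0,-1],[11.95,20.9,0,0,-1],[11.95,20.9,0,0,-1],[11.95,20.9,0,0,-1],[11.95,20.9,0,0,-1],[11.95,20.9,0,0,-1],[11.95,20.9,0,0,-1],[11.95,20.9,0,0,-1],[11.95,20.9,0,0,-1]]]'
python3 -m creep '[[[0,0,1,0,-1],[0,0,1.5,0,-1],[0,0,1.5,0,-1],[0,0,1.5,0,-1]]]'
```

```text
t: 15.05
tcp_pos: [0.604, -0.1867, 0.3079]
orientation: [[1.0, 0.001, 0.0], [0.001, -1.0, 0.0], [0.0, -0.0, -1.0]]
wrist_force: [0.5, -0.2, -0.6]
gripper_width: 0.0579
finger_force: 25.0
t: 15.45
tcp_pos: [0.604, -0.1876, 0.2922]
orientation: [[1.0, -0.0, -0.001], [-0.0, -1.0, 0.0], [-0.001, -0.0, -1.0]]
wrist_force: [-0.6, 0.2, -1.2]
gripper_width: 0.0581
finger_force: 25.0
```

Aligned within half a millimetre, so I'll descend 6.5 cm and then ease down.

```bash
python3 -m creep '[[[0,0,1,0,-1],[0,0,2,0,-1],[0,0,3,0,-1],[0,0,4,0,-1],[0,0,5,0,-1],[0,0,6,0,-1],[0,0,6.4,0,-1],[0,0,6.4,0,-1],[0,0,6.4,0,-1]]]'
python3 -m creep '[[[0,0,0.15,0,-1],[0,0,0.3,0,-1],[0,0,0.35,0,-1],[0,0,0.35,0,-1]]]'
```

```text
t: 16.35
tcp_pos: [0.6043, -0.1879, 0.229]
orientation: [[1.0, -0.0, 0.0], [-0.0, -1.0, -0.0], [0.0, 0.0, -1.0]]
wrist_force: [-0.3, 0.4, -1.0]
gripper_width: 0.0576
finger_force: 25.0
t: 16.75
tcp_pos: [0.6041, -0.1878, 0.2252]
orientation: [[1.0, -0.0, -0.0], [-0.0, -1.0, 0.0], [-0.0, -0.0, -1.0]]
wrist_force: [-0.3, -0.3, -0.0]
gripper_width: 0.058
finger_force: 25.0
```

```bash
python3 -m creep '[[[0,0,0.05,0,-1],[0,0,0.1,0,-1],[0,0,0.15,0,-1],[0,0,0.15,0,-1]]]'
```

```text
t: 17.15
tcp_pos: [0.6042, -0.1878, 0.2238]
orientation: [[1.0, -0.0, 0.0], [-0.0, -1.0, -0.0], [0.0, 0.0, -1.0]]
wrist_force: [-0.1, 0.5, -0.2]
gripper_width: 0.0578
finger_force: 25.0
```

```bash
python3 -m creep '[[[0,0,0.05,0,-1],[0,0,0.1,0,-1],[0,0,0.1,0,-1]]]'
```

```text
t: 17.45
tcp_pos: [0.6042, -0.1878, 0.2238]
orientation: [[1.0, -0.0, 0.0], [-0.0, -1.0, -0.0], [0.0, 0.0, -1.0]]
wrist_force: [-4.9, 1.7, 7.7]
gripper_width: 0.0578
finger_force: 25.0
```

Contact came at exactly the expected height (0.2238). I'll release, rise and go to the small flange.

```bash
python3 -m creep '[[[0,0,0,0,1],[0,0,0,0,1],[0,0,0,0,1],[0,0,-4,0,1],[0,0,-8,0,1],[0,0,-9,0,1],[0,0,-9,0,1],[0,0,-9,0,1]]]'
python3 - <<'E'
from h import *
P,p,d=wlook('placed2')
circ(p,d,P,(.6048,-.188),.050,.030,.006)
E
python3 -m creep '[[[-15.5,7.6,0,0,1],[-15.5,7.6,0,0,1],[-15.5,7.6,3,0,1],[-15.5,7.6,7,0,1],[-15.5,7.6,7,0,1],[-15.5,7.6,7,0,1],[-15.5,7.6,7,0,1],[-15.5,7.6,7,0,1]]]'
python3 - <<'E'
from h import *
P,p,d=wlook('sf')
circ(p,d,P,(.449,-.264),.010,.017,.005)
cv2.imwrite('pics/sfc.png',cv2.resize(p[120:350,170:470,::-1],None,fx=2.5,fy=2.5))
E
```

```text
t: 18.25
tcp_pos: [0.6038, -0.1877, 0.3115]
orientation: [[1.0, -0.0, -0.001], [-0.0, -1.0, 0.0], [-0.001, -0.0, -1.0]]
wrist_force: [0.1, -0.1, -0.0]
gripper_width: 0.0931
finger_force: 0.0
18.3 [ 0.6036 -0.1875  0.3106]
circle [ 0.6044 -0.1874  0.0294] want R 0.03 n 210 ztop 0.0496 rms 0.0005
t: 19.1
tcp_pos: [0.4509, -0.2638, 0.2445]
orientation: [[1.0, 0.001, 0.003], [0.001, -1.0, -0.002], [0.003, 0.002, -1.0]]
wrist_force: [-0.4, -0.0, 0.0]
gripper_width: 0.0929
finger_force: 0.0
19.15 [ 0.4508 -0.2637  0.2445]
circle [ 0.4482 -0.2648  0.0164] want R 0.017 n 131 ztop 0.0094 rms 0.0004
```

View pics/sfc.png

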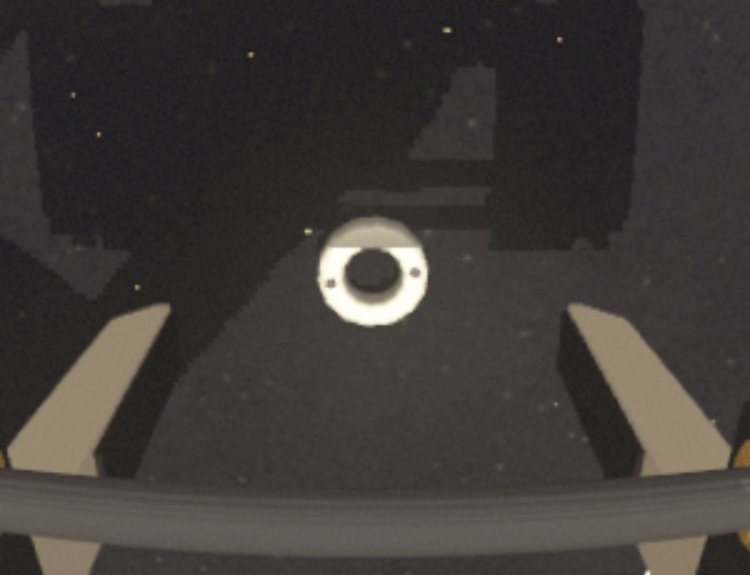

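The small flange, with two dots, is at crop (372,271) and fits at (0.4482, -0.2648). I'll descend on it.

```bash
python3 -m creep '[[[-0.13,0.1,2,0,1],[-0.13,0.1,4,0,1],[-0.13,0.1,5,0,1],[-0.13,0.1,5,0,1],[-0.13,0.1,5,0,1],[-0.13,0.1,5,0,1]]]'
```

```text
t: 19.75
tcp_pos: [0.4486, -0.2651, 0.194]
orientation: [[1.0, 0.0, 0.002], [0.0, -1.0, -0.001], [0.002, 0.001, -1.0]]
wrist_force: [0.6, -0.8, 0.1]
gripper_width: 0.093
finger_force: 0.0
```

```bash
python3 -m creep '[[[0,0,0.4,0,1],[0,0,0.4,0,1],[0,0,0.4,0,-1],[0,0,0.4,0,-1],[0,0,0.4,0,-1],[0,0,0.4,0,-1],[0,0,0.4,0,-1],[0,0,0.4,0,-1],[0,0,0.4,0,-1]]]' 20
```

```text
t: 20.65
tcp_pos: [0.4479, -0.2648, 0.1888]
orientation: [[1.0, -0.0, 0.0], [-0.0, -1.0, -0.0], [0.0, 0.0, -1.0]]
wrist_force: [1.3, -0.0, 0.1]
gripper_width: 0.0418
finger_force: 0.0
```

```bash
python3 -m creep '[[[0,0,0,0,-1],[0,0,0,0,-1],[0,0,0,0,-1],[0,0,0,0,-1]]]'
python3 -m creep '[[[0,0,-5,0,-1],[0,0,-10,0,-1],[0,0,-12,0,-1],[0,0,-12,0,-1],[0,0,-12,0,-1]]]'
python3 - <<'E'
from h import *
P,p,d=wlook('sheld')
cv2.imwrite('pics/sheldc.png',cv2.resize(p[150:350,170:470,::-1],None,fx=2.5,fy=2.5))
E
```

```text
t: 21.05
tcp_pos: [0.4479, -0.2648, 0.1888]
orientation: [[1.0, -0.0, -0.0], [-0.0, -1.0, -0.0], [-0.0, 0.0, -1.0]]
wrist_force: [-1.3, -0.9, -0.1]
gripper_width: 0.0298
finger_force: 20.0
t: 21.55
tcp_pos: [0.4478, -0.2647, 0.3085]
orientation: [[1.0, -0.0, 0.0], [-0.0, -1.0, -0.0], [0.0, 0.0, -1.0]]
wrist_force: [-0.1, -0.4, -0.7]
gripper_width: 0.0296
finger_force: 20.0
21.6 [ 0.4474 -0.2644  0.3073]
```

View pics/sheldc.png

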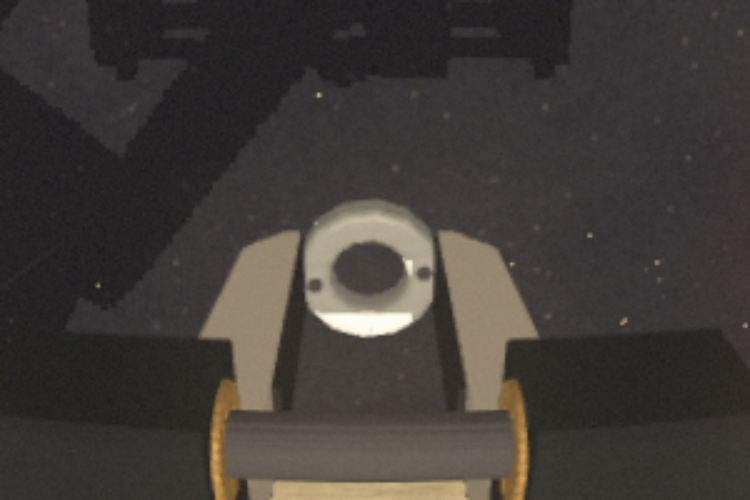

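The small flange is held level, with its bore at crop (370,268).

```bash
python3 -m creep '[[[15.65,-7.7,0,0,-1],[15.65,-7.7,0,0,-1],[15.65,-7.7,0,0,-1],[15.65,-7.7,0,0,-1],[15.65,-7.7,0,0,-1],[15.65,-7.7,0,0,-1],[15.65,-7.7,1,0,-1],[15.65,-7.7,1.5,0,-1],[15.65,-7.7,1.5,0,-1],[15.65,-7.7,1.5,0,-1]]]'
```

```text
t: 22.6
tcp_pos: [0.6037, -0.1882, 0.2934]
orientation: [[1.0, -0.001, -0.001], [-0.001, -1.0, 0.0], [-0.001, -0.0, -1.0]]
wrist_force: [0.3, 0.2, -1.8]
gripper_width: 0.03
finger_force: 20.0
```

```bash
python3 -m creep '[[[0.03,0,1,0,-1],[0.03,0,2,0,-1],[0.03,0,3,0,-1],[0.03,0,4,0,-1],[0.03,0,5,0,-1],[0.03,0,5,0,-1],[0.03,0,5,0,-1]]]'
python3 -m creep '[[[0,0,0.15,0,-1],[0,0,0.3,0,-1],[0,0,0.3,0,-1],[0,0,0.3,0,-1]]]'
```

```text
t: 23.3
tcp_pos: [0.6046, -0.1877, 0.2434]
orientation: [[1.0, -0.0, -0.001], [-0.0, -1.0, 0.0], [-0.001, -0.0, -1.0]]
wrist_force: [-0.1, 0.6, 0.1]
gripper_width: 0.0297
finger_force: 20.0
t: 23.7
tcp_pos: [0.6047, -0.1878, 0.2409]
orientation: [[1.0, -0.0, 0.0], [-0.0, -1.0, -0.0], [0.0, 0.0, -1.0]]
wrist_force: [0.1, 0.1, -0.6]
gripper_width: 0.0296
finger_force: 20.0
```

```bash
python3 -m creep '[[[0,0,0.1,0,-1],[0,0,0.2,0,-1],[0,0,0.2,0,-1]]]'
python3 -m creep '[[[0,0,0.05,0,-1],[0,0,0.05,0,-1]]]'
```

```text
t: 24.0
tcp_pos: [0.6047, -0.1878, 0.2388]
orientation: [[1.0, -0.0, 0.0], [-0.0, -1.0, -0.0], [0.0, 0.0, -1.0]]
wrist_force: [0.2, -0.2, -0.1]
gripper_width: 0.0297
finger_force: 20.0
t: 24.2
tcp_pos: [0.6048, -0.1878, 0.2388]
orientation: [[1.0, -0.0, 0.0], [-0.0, -1.0, -0.0], [0.0, 0.0, -1.0]]
wrist_force: [-2.4, 0.2, 4.6]
gripper_width: 0.03
finger_force: 20.0
```

```bash
python3 -m creep '[[[0,0,0,0,0.6],[0,0,0,0,0.6],[0,0,0,0,0.6],[0,0,0,0,0.6],[0,0,-4,0,0.6],[0,0,-8,0,1],[0,0,-8,0,1],[0,0,-8,0,1]]]'
python3 - <<'E'
from h import *
P,p,d=wlook('placed3')
circ(p,d,P,(.6048,-.188),.060,.017,.004)
circ(p,d,P,(.6048,-.188),.050,.030,.004)
E
python3 -m creep '[[[0,-37.5,0,0,1],[0,-37.5,0,0,1],[0,-37.5,0,0,1],[0,-37.5,0,0,1],[0,-37.5,0,0,1],[0,-37.5,0,0,1],[0,-37.5,0,0,1],[0,-37.5,4,0,1],[0,-37.5,4,0,1],[0,-37.5,4,0,1]]]'
python3 - <<'E'
from h import *
P,p,d=wlook('nut')
for r in arm.silhouettes('cap_nut','wrist')[:2]: print(r['score'],r['rect'])
for r in arm.spot_point('cap_nut','wrist')[:2]: print(r['score'],r['uv'],wplane(*r['uv'],0,P))
circ(p,d,P,(.6015,.187),.030,.0112,.005)
cv2.imwrite('pics/nutc.png',cv2.resize(p[120:350,170:470,::-1],None,fx=2.5,fy=2.5))
E
```

```text
t: 25.0
tcp_pos: [0.6052, -0.188, 0.32]
orientation: [[1.0, -0.0, 0.003], [-0.0, -1.0, -0.001], [0.003, 0.001, -1.0]]
wrist_force: [0.2, 0.0, -0.5]
gripper_width: 0.0889
finger_force: 0.0
25.05 [ 0.6046 -0.1877  0.3181]
circle [ 0.6051 -0.1874  0.0163] want R 0.017 n 122 ztop 0.0594 rms 0.0004
circle [ 0.6044 -0.1874  0.0293] want R 0.03 n 206 ztop 0.0496 rms 0.0004
t: 26.05
tcp_pos: [0.6034, 0.1874, 0.2751]
orientation: [[1.0, 0.001, -0.006], [0.001, -1.0, -0.002], [-0.006, 0.002, -1.0]]
wrist_force: [-0.7, 0.2, 0.9]
gripper_width: 0.0932
finger_force: 0.0
26.1 [0.6043 0.1866 0.277 ]
0.78 [297.7, 195.9, 328.9, 231.0]
0.68 [313.8, 209.0] [0.60102153 0.19023476 0.        ]
circle [0.6042 0.191  0.0118] want R 0.0112 n 91 ztop 0.0295 rms 0.0004
```

View pics/nutc.png

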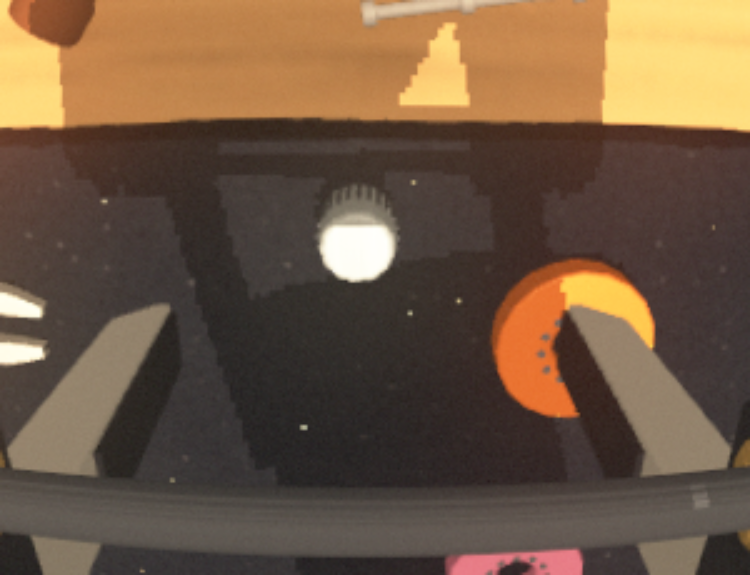

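The cap nut is at crop (357,240). The orange look-alike is close to the right finger, so I'll half-close the fingers before descending.

```bash
python3 -m creep '[[[-0.05,-0.4,0,0,0.15],[-0.05,-0.4,1,0,0.15],[-0.05,-0.4,2,0,0.15],[-0.05,-0.4,3,0,0.15],[-0.05,-0.4,3,0,0.15],[-0.05,-0.4,3,0,0.15]]]'
python3 - <<'E'
from h import *
P,p,d=wlook('nut2')
for t in(.0015,.003,.005):circ(p,d,P,(.604,.191),.030,.0112,t)
circ(p,d,P,(.565,.11),.014,.03,.005)
E
```

```text
t: 26.8
tcp_pos: [0.604, 0.1911, 0.2474]
orientation: [[1.0, -0.0, -0.001], [-0.0, -1.0, -0.0], [-0.001, 0.0, -1.0]]
wrist_force: [0.3, 0.7, 0.3]
gripper_width: 0.0542
finger_force: 0.0
26.85 [0.6042 0.1912 0.2481]
circle [0.6032 0.191  0.0107] want R 0.0112 n 118 ztop 0.0296 rms 0.0006
circle [0.6039 0.191  0.0114] want R 0.0112 n 101 ztop 0.0295 rms 0.0004
circle [0.6044 0.191  0.0118] want R 0.0112 n 101 ztop 0.0294 rms 0.0004
circle [0.5709 0.1054 0.02  ] want R 0.03 n 171 ztop 0.0134 rms 0.0057
```

```bash
python3 -m creep '[[[-0.1,0,2,0,0.15],[-0.1,0,4,0,0.15],[-0.1,0,5.3,0,0.15],[-0.1,0,5.3,0,0.15],[-0.1,0,5.3,0,0.15]]]'
```

```text
t: 27.35
tcp_pos: [0.6034, 0.1913, 0.1956]
orientation: [[1.0, -0.0, 0.0], [-0.0, -1.0, -0.0], [0.0, 0.0, -1.0]]
wrist_force: [0.4, 0.9, 0.2]
gripper_width: 0.0535
finger_force: 0.0
```

```bash
python3 -m creep '[[[-0.02,0,0.5,0,0.15],[-0.02,0,0.5,0,-1],[-0.02,0,0.5,0,-1],[-0.02,0,0.5,0,-1],[-0.02,0,0.5,0,-1],[-0.02,0,0.5,0,-1],[-0.02,0,0.5,0,-1],[-0.02,0,0.5,0,-1]]]' 20
```

```text
t: 28.15
tcp_pos: [0.6032, 0.1912, 0.1906]
orientation: [[1.0, -0.0, 0.0], [-0.0, -1.0, 0.0], [0.0, -0.0, -1.0]]
wrist_force: [-1.3, 0.3, 2.8]
gripper_width: 0.0255
finger_force: 20.0
```

```bash
python3 -m creep '[[[0,0,-5,0,-1],[0,0,-10,0,-1],[0,0,-13,0,-1],[0,0,-13,0,-1],[0,0,-13,0,-1],[0,0,-13,0,-1]]]'
python3 - <<'E'
from h import *
P,p,d=wlook('nheld')
t=arm.observe()['tcp_pos']
circ(p,d,P,t[:2],t[2]-.1906+.030,.0112,.0015)
cv2.imwrite('pics/nheldc.png',cv2.resize(p[150:350,170:470,::-1],None,fx=2.5,fy=2.5))
E
```

```text
t: 28.75
tcp_pos: [0.6023, 0.1911, 0.3179]
orientation: [[1.0, -0.0, -0.003], [-0.0, -1.0, -0.001], [-0.003, 0.001, -1.0]]
wrist_force: [0.1, 0.7, -0.9]
gripper_width: 0.0255
finger_force: 20.0
28.8 [0.6022 0.191  0.3176]
circle [0.6021 0.1913 0.0111] want R 0.0112 n 134 ztop 0.1569 rms 0.0004
```

View pics/nheldc.png

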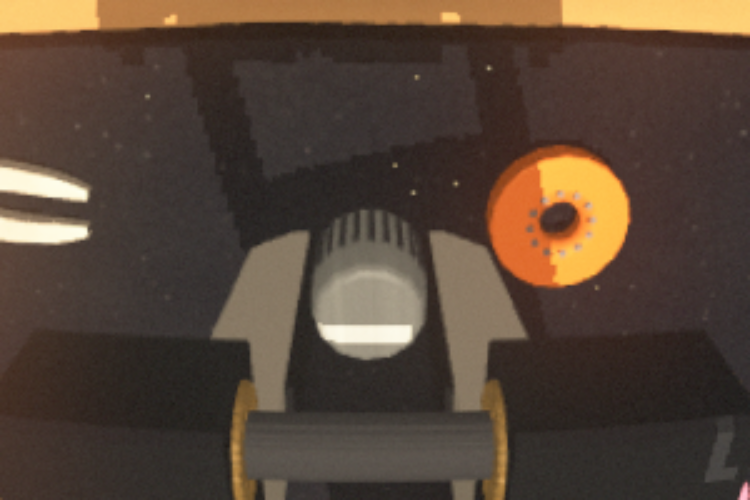

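The nut is held upright and centred on the tool axis. I'll carry it over.

```bash
python3 -m creep '[[[0.18,37.9,0,0,-1],[0.18,37.9,0,0,-1],[0.18,37.9,0,0,-1],[0.18,37.9,0,0,-1],[0.18,37.9,0,0,-1],[0.18,37.9,0,0,-1],[0.18,37.9,0,0,-1],[0.18,37.9,0,0,-1],[0.18,37.9,0,0,-1],[0.18,37.9,0,0,-1]]]'
python3 -m creep '[[[0,0,1,0,-1],[0,0,2,0,-1],[0,0,2.5,0,-1],[0,0,2.5,0,-1],[0,0,2.5,0,-1]]]'
```

```text
t: 29.8
tcp_pos: [0.6041, -0.1883, 0.3181]
orientation: [[1.0, -0.002, -0.003], [-0.002, -1.0, 0.002], [-0.003, -0.002, -1.0]]
wrist_force: [-0.6, 0.7, -0.6]
gripper_width: 0.0252
finger_force: 20.0
t: 30.3
tcp_pos: [0.6048, -0.1873, 0.295]
orientation: [[1.0, 0.001, -0.0], [0.001, -1.0, 0.0], [-0.0, -0.0, -1.0]]
wrist_force: [-0.2, -0.7, -0.4]
gripper_width: 0.0258
finger_force: 20.0
```

```bash
python3 -m creep '[[[0,0,1,0,-1],[0,0,2,0,-1],[0,0,3,0,-1],[0,0,3.8,0,-1],[0,0,3.8,0,-1],[0,0,3.8,0,-1]]]'
python3 -m creep '[[[0,0,0.2,0,-1],[0,0,0.4,0,-1],[0,0,0.4,0,-1],[0,0,0.4,0,-1]]]'
```

```text
t: 30.9
tcp_pos: [0.6047, -0.1878, 0.2568]
orientation: [[1.0, -0.0, -0.001], [-0.0, -1.0, 0.0], [-0.001, -0.0, -1.0]]
wrist_force: [-0.5, -0.1, -0.2]
gripper_width: 0.0255
finger_force: 20.0
t: 31.3
tcp_pos: [0.6048, -0.1878, 0.2534]
orientation: [[1.0, -0.0, 0.0], [-0.0, -1.0, -0.0], [0.0, 0.0, -1.0]]
wrist_force: [0.1, 0.4, -0.2]
gripper_width: 0.0254
finger_force: 20.0
```

```bash
python3 -m creep '[[[0,0,0.1,0,-1],[0,0,0.2,0,-1],[0,0,0.25,0,-1],[0,0,0.25,0,-1]]]'
python3 -m creep '[[[0,0,0.05,0,-1],[0,0,0.05,0,-1]]]'
```

```text
t: 31.7
tcp_pos: [0.6048, -0.1878, 0.2507]
orientation: [[1.0, -0.0, -0.0], [-0.0, -1.0, 0.0], [-0.0, -0.0, -1.0]]
wrist_force: [0.2, -0.3, -1.1]
gripper_width: 0.0255
finger_force: 20.0
t: 31.9
tcp_pos: [0.6049, -0.1878, 0.2506]
orientation: [[1.0, -0.0, 0.0], [-0.0, -1.0, -0.0], [0.0, 0.0, -1.0]]
wrist_force: [-2.1, 0.0, 2.5]
gripper_width: 0.0256
finger_force: 20.0
```

Seated at the expected 0.2506. I'll release, rise clear and check.

```bash
python3 -m creep '[[[0,0,0,0,0.5],[0,0,0,0,0.5],[0,0,0,0,0.5],[0,0,0,0,0.5],[0,0,-4,0,0.5],[0,0,-8,0,0.5],[0,0,-11,0,0.5],[0,0,-11,0,0.5],[0,0,-11,0,0.5]]]'
python3 - <<'E'
from h import *
P,p,d=wlook('final')
circ(p,d,P,(.6048,-.188),.090,.0112,.002)
circ(p,d,P,(.6048,-.188),.060,.017,.004)
circ(p,d,P,(.6048,-.188),.050,.030,.004)
q,_=shot('side')
a=cv2.resize(p[100:300,200:440,::-1],(480,400)); b=cv2.resize(q[150:210,270:342,::-1],(480,400))
cv2.imwrite('pics/finalc.png',cv2.resize(np.hstack([a,b]),(800,333)))
E
```

```text
t: 32.8
tcp_pos: [0.605, -0.1879, 0.3612]
orientation: [[1.0, -0.0, 0.002], [-0.0, -1.0, -0.001], [0.002, 0.001, -1.0]]
wrist_force: [0.0, 0.4, -0.4]
gripper_width: 0.0697
finger_force: 0.0
32.85 [ 0.6046 -0.1877  0.3595]
circle [ 0.6051 -0.1874  0.0113] want R 0.0112 n 83 ztop 0.0896 rms 0.0004
circle [ 0.6042 -0.1876  0.0155] want R 0.017 n 129 ztop 0.0592 rms 0.0016
circle [ 0.6044 -0.1873  0.0293] want R 0.03 n 179 ztop 0.0496 rms 0.0004
```

View pics/finalc.png

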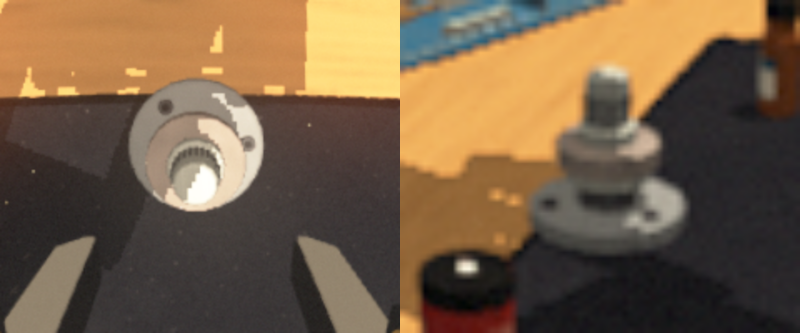

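Both views show the full stack on the stand: the nut at left (195,180), and the layers level at right (608,140). Measured tops are 49.6, 59.2 and 89.6 mm, against nominal 50, 60 and 90 mm. The tin and bottle are still standing beside it and the gripper is clear.

```bash
python3 -c "
from station import arm
print(arm.hand_in())"
```

```text
the job is handed in; nothing more can be done
None
```

The grinding wheel is assembled on the spindle in the order asked (large flange, wheel, small flange, cap nut), each part seated at its expected height with the gripper clear, and I handed the job in at about 33 s.

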